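# Put the sanding drums back in the rack by size

## Robot

A 6-joint arm with a two-finger parallel gripper is mounted at the origin on the work surface. World frame = base frame: x ahead of the robot, y to its left, z up, the work surface at z = 0. Lengths are in m, angles in rad, forces in N, time in s.
With the tool pointing down it reaches from about 0.35 to 0.975 m from the base axis. Payload 4.9 kg.
Tool frame: the origin (TCP) lies midway between the tips of the shut fingers; the grasp point (between the pads) lies 19 mm behind it; x points along the fingers, y is the direction in which the jaws open and shut, and the axes are right-handed (so a half turn about x gives the same grasp; the last joint's range is limited). The gripper opens to 85 mm and grips with 20 to 120 N. Pads are 22 mm wide; open, the fingers measure 114 mm over their backs; the gripper's body (76 mm by 85 mm) begins 54 mm behind the grasp point. The pads swing forward as they close: fully open they stand 13 mm farther back than shut.
Start: joints at [-0.119, 0.053, 1.613, -0, 1.476, -0.119], TCP at [0.625, 0, 0.231] pointing down, gripper open.
Joint ranges: [-3.01, 3.01], [-1.01, 2.22], [0.06, 2.58], [-1.02, 4.17], [0.09, 2.62], [-3.14, 3.14]. Speed limits (rad/s): [2.57, 2.57, 3.14, 3.14, 3.14, 3.14].

## Interface

Orientations are given as a rotation vector (axis times angle).
In Python, from station import ctrl gives the robot as it stands.
- The arm moves only by the shell command python3 -m handwheel 'ROWS' [FORCE]. ROWS is JSON, a list of rows, each a list of 3 entries, a list of its own where there are three numbers: the finger opening in m, from 0 to 0.0854, then the shift along the tool's x, y, z in m, then the turn, a rotation vector about the tool's x, y, z in degrees. In form: [[claw, [dx, dy, dz], [ax, ay, az]], ...]. A call has 1 to 10 rows; each row shifts and turns the commanded pose from where the row before left it, along the tool's axes as they then stand; what a row does not reach is not made up. A row lasts 1/12 s, in which the tool goes at most 41.7 mm and 7.16 degrees, less where a joint would pass 70% of its speed; a pose out of reach is approached as far as the arm can. A call with a gripper value outside its range is refused whole. The fingers move at their own pace and stop on an object; FORCE is the grip in N (left out, the last holds). Time passes only in rows, so rows that do not move let the fingers close. It gives the time, the measured TCP pose, the force and the opening at its end, in the units of the state.
- ctrl.get_obs(): the state, without advancing time (a new reading comes with each control period).
- ctrl.get_image(name): name is "scene" or "side" or "wrist"; returns the picture (400x640x3 uint8, red, green, blue); there is no depth.
- ctrl.camera_params(name): a dict with "vertical_fov" (degrees; the focal length in pixels is half the picture's height over the tangent of half this angle, whatever the lens; pixels are square), "cx", "cy" (the principal point, pixels), "D" ([k1, k2, p1, p2, k3] as OpenCV has them; the pictures are not rectified), "rvec" (rotation vector, rad) and "tvec" (3), from world to camera coordinates, as OpenCV has them; the wrist camera has in their place "T_tool_cam" (4x4, takes a point from camera to tool coordinates, whose origin is the TCP and whose axes are the tool frame's). Camera axes: x right, y down, z forward; pixel columns grow to the right and rows downward; lengths in m; the calibration is good to about 2 mm. A picture is of the moment at which its call begins: read the wrist's pose just before it. camera_params takes no time and is no camera call.
- ctrl.finish_job(): hands the job in, once; it reports no verdict.
Trained networks look in the newest picture that a camera, given by its name, has taken for a name from the list of things; names that differ only in an ending like _2 or _b are one class to them, and where a whole thing is asked for, a point or a joint stands for the part that bears it (a point fixed in the world has none). Each returns a list of dicts, best first, with "score" (0 to 1); they miss things now and then, are a little off and sometimes report something else, mostly with a low value. They report only what shows in the picture. A call takes as long as a camera call.
- ctrl.look_for(thing, camera): "box" ([centre column, centre row, width, height] in pixels, round what is visible of it).
- ctrl.silhouettes(thing, camera): "mask" (400x640 bool, what is visible of it) and "box" ([centre column, centre row, width, height] in pixels, round what is visible of it).
- ctrl.tip_of(thing, camera): "centre" ([row, column] in pixels: a listed point, or the origin of a listed thing).
The state is a dict: "t": time; "q": joint angles; "dq": joint speeds; "effort": joint torques, N m; "tool_pos": TCP position; "tool_rot": TCP orientation; "contact_force": force on the tool from outside, world axes, zero at the start; "wrist_torque": the same for the moment, N m; "opening": finger opening in m.
Only numpy, scipy, OpenCV 4.12 (cv2) and the standard library are available. Lean on these libraries where they do the work, as an engineer would, in place of code of your own. Each camera call takes 0.05 s, during which the arm holds its last target.

## Task

Put the four sanding drums back into the drum rack in order of size, one to a bay and standing upright on the bay floor: the smallest in the bay next to the rack's red end block, then each next larger, the largest at the bare-wood end. Let go of them all, and leave the glue bottle, the tape and the spanner where they are.

Things in the scene. Friction and masses are not known exactly. Their poses are not given: they have to be found in the camera images.
- drum25_center (a point): Smallest of four sanding drums: an upright solid cylinder 25 mm in diameter and 60 mm tall (brown abrasive sleeve round a dark rubber core, steel washer and dark 13 mm spindle bore on top), about 40 g. Stands loose on a flat grey-green mat 4 mm thick on the bench. Point: on its axis, half-way up (30 mm); z is its axis, up.
- drum38_center (a point): Second smallest of four sanding drums: an upright solid cylinder 38 mm in diameter and 60 mm tall (brown abrasive sleeve round a dark rubber core, steel washer and dark 13 mm spindle bore on top), about 80 g. Stands loose on a flat grey-green mat 4 mm thick on the bench. Point: on its axis, half-way up (30 mm); z is its axis, up.
- drum51_center (a point): Second largest of four sanding drums: an upright solid cylinder 51 mm in diameter and 60 mm tall (brown abrasive sleeve round a dark rubber core, steel washer and dark 13 mm spindle bore on top), about 140 g. Stands loose on a flat grey-green mat 4 mm thick on the bench. Point: on its axis, half-way up (30 mm); z is its axis, up.
- drum64_center (a point): Largest of four sanding drums: an upright solid cylinder 64 mm in diameter and 60 mm tall (brown abrasive sleeve round a dark rubber core, steel washer and dark 13 mm spindle bore on top), about 210 g. Stands loose on a flat grey-green mat 4 mm thick on the bench. Point: on its axis, half-way up (30 mm); z is its axis, up.
- rack: Drum rack, fixed: plywood tray 100 x 338 mm, nearer or farther than the mat. Four bays in a row along its y, each 84 (x) by 80 mm (y) inside, centres at x = 0, y = -129, -43, 43, 129 mm. Bay floor 6 mm above the bench; strips round (8 mm thick) and between bays (6 mm) rise to 18 mm. A red and a bare-wood end block close the row. Origin: centre of underside, on the bench; z up.
- red_end_top (a point): The red end block of the rack (100 x 22 x 34 mm high): centre of its top face, 180 mm from the rack's centre along the row, at either its +y or its -y end. The block at the other end is the same but bare wood.
- glue_center (a point): Bystander: yellow glue bottle with an orange cap, 56 mm in diameter, 140 mm tall, standing at the left (+y) of the work. Point on its axis, half-way up.
- tape_center (a point): Bystander: blue roll of masking tape lying flat, 104 mm outside diameter, 24 mm high, at the left (+y) of the work. Point at its centre, half-way up.
- wrench_grip (a point): Bystander: steel spanner about 190 mm long lying flat at the right (-y) of the work. Point on its shaft.

How it is judged:
At the end, for the whole second after the job is handed in: Each drum stands upright (within 0.08 rad) on the floor of its own bay (height within 4 mm, anywhere inside the strips: centre within 36 mm across and 34 mm along), in order of diameter from 25 mm next to the red end block to 64 mm next to the bare-wood one, released and at rest (x of drum25_center in the frame of rack between -0.036 and 0.036 m and z of drum25_center in the frame of rack between 0.032 and 0.04 m and angle between each of drum25_center, drum38_center, drum51_center, drum64_center's own z axis and vertical below 0.08 rad and x of drum38_center in the frame of rack between -0.036 and 0.036 m and z of drum38_center in the frame of rack between 0.032 and 0.04 m and x of drum51_center in the frame of rack between -0.036 and 0.036 m and z of drum51_center in the frame of rack between 0.032 and 0.04 m and x of drum64_center in the frame of rack between -0.036 and 0.036 m and z of drum64_center in the frame of rack between 0.032 and 0.04 m and ((y of red_end_top in the frame of rack above 0 m and y of drum25_center in the frame of rack between 0.095 and 0.163 m and y of drum38_center in the frame of rack between 0.009 and 0.077 m and y of drum51_center in the frame of rack between -0.077 and -0.009 m and y of drum64_center in the frame of rack between -0.163 and -0.095 m) or (y of red_end_top in the frame of rack below 0 m and y of drum25_center in the frame of rack between -0.163 and -0.095 m and y of drum38_center in the frame of rack between -0.077 and -0.009 m and y of drum51_center in the frame of rack between 0.009 and 0.077 m and y of drum64_center in the frame of rack between 0.095 and 0.163 m))); the robot touches nothing.
It fails at once if the glue bottle, the tape or the spanner is disturbed (moved more than 25 mm) (distance of any of glue_center, tape_center, wrench_grip from where it was at the start of the episode above 0.025 m).
It also fails if it takes over 88 s, if anything falls off the work surface, if the arm or the gripper's body presses on something with over 40 N, if the wrist force passes 120 N, or if a joint passes its speed limit or range.

## Working session

There is one attempt and no reset: what is moved stays moved. The work goes in short steps, Python scripts to look and compute and a shell command to move; the robot and the scene stay as the last step left them, time stands still between calls to the robot, and variables do not carry over. Pictures are saved under pics/ and viewed, and the job is handed in when it is done.

```bash
ls; mkdir -p pics
cat > look.py <<'E'
from station import ctrl
import cv2,sys
def snap(n,f):
    im=ctrl.get_image(n); cv2.imwrite('pics/'+f,cv2.cvtColor(im,cv2.COLOR_RGB2BGR)); return im
E
python3 - <<'E'
from look import *
o=ctrl.get_obs(); print(o)
for n in ('scene','side','wrist'):
    snap(n,n+'0.png'); print(n,ctrl.camera_params(n))
E
```

```text
pics
{'t': 0.0, 'q': array([-1.18985768e-01,  5.33627415e-02,  1.61430108e+00,  1.47932546e-05,
        1.47598881e+00, -1.19017501e-01]), 'dq': array([ 3.24184009e-05,  8.19355800e-04,  7.07905427e-05,  1.06941790e-03,
       -1.67247138e-03,  1.83297440e-03]), 'effort': array([ 2.70554956e-04, -3.93670499e+01, -3.70175600e+01, -1.62778279e-04,
        6.93513779e-03, -6.06393527e-06]), 'tool_pos': array([6.24377449e-01, 8.78827408e-05, 2.30055139e-01]), 'tool_rot': array([ 1.20840119,  1.21090966, -1.21055951]), 'contact_force': array([-0.56893039,  0.25254041, -0.52373184]), 'wrist_torque': array([ 0.03071321,  0.01910342, -0.00670464]), 'opening': 0.08523811088524696}
scene {'vertical_fov': 57.878580530804086, 'cx': 314.2883668167275, 'cy': 197.06176988245673, 'D': array([-0.03498576,  0.        ,  0.        ,  0.        ,  0.        ]), 'rvec': array([ 1.46879229,  2.15938594, -0.80192921]), 'tvec': array([ 0.2084039 , -0.3319284 ,  1.27579931])}
side {'vertical_fov': 55.59055590310701, 'cx': 319.5455120326728, 'cy': 199.53191605233604, 'D': array([0.02904031, 0.        , 0.        , 0.        , 0.        ]), 'rvec': array([ 2.11796922, -0.35382651,  0.21889952]), 'tvec': array([-0.52212905,  0.15577092,  0.91569503])}
wrist {'vertical_fov': 66.98060417411801, 'cx': 324.1450346680599, 'cy': 199.36001569217174, 'D': array([0.01991131, 0.        , 0.        , 0.        , 0.        ]), 'T_tool_cam': array([[-6.92705839e-04, -2.70157413e-01,  9.62815918e-01,
        -1.42323576e-01],
       [ 9.99999673e-01, -5.88499611e-04,  5.54330345e-04,
        -1.62352752e-03],
       [ 4.16860342e-04,  9.62815988e-01,  2.70157732e-01,
        -6.93342950e-02],
       [ 0.00000000e+00,  0.00000000e+00,  0.00000000e+00,
         1.00000000e+00]])}
```

View pics/scene0.png

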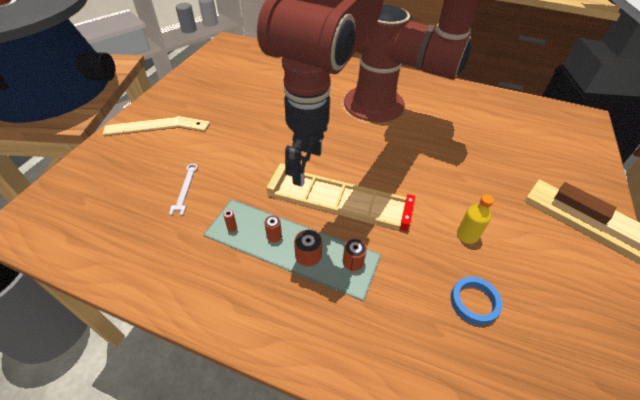

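View pics/side0.png

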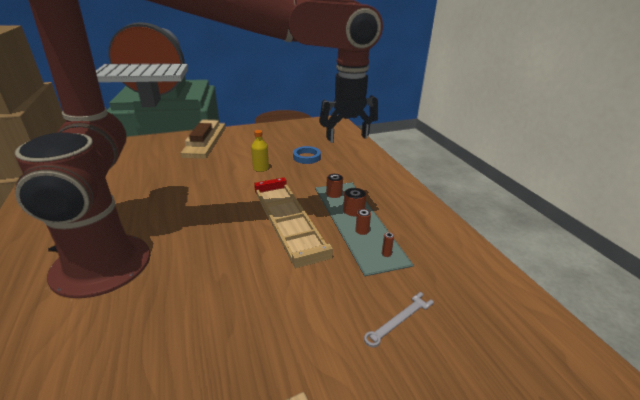

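View pics/wrist0.png

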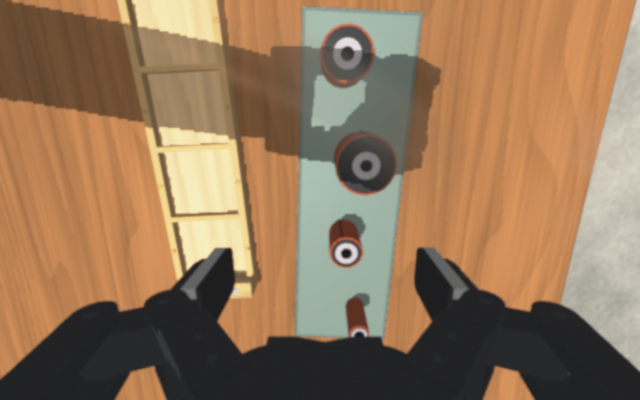

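The red end block is at +y (scene px 408,211), and the drums run 25, 38, 64, 51 from −y to +y. Next I'll localise them.

```bash
cat >> look.py <<'E'
import numpy as np
from scipy.spatial.transform import Rotation as Ro
from scipy.optimize import least_squares
def cam(n,o=None):
    p=ctrl.camera_params(n); f=200/np.tan(np.radians(p['vertical_fov'])/2)
    K=np.array([[f,0,p['cx']],[0,f,p['cy']],[0,0,1]])
    if n=='wrist':
        o=o or ctrl.get_obs(); T=np.eye(4);T[:3,:3]=Ro.from_rotvec(o['tool_rot']).as_matrix();T[:3,3]=o['tool_pos']
        W=np.linalg.inv(T@p['T_tool_cam'])
    else:
        W=np.eye(4);W[:3,:3]=Ro.from_rotvec(p['rvec']).as_matrix();W[:3,3]=p['tvec']
    return K,p['D'],W
def unproj(c,uv,z):
    K,D,W=c; n=cv2.undistortPoints(np.array([[uv]],float),K,D)[0,0]
    C=np.linalg.inv(W); d=C[:3,:3]@np.array([n[0],n[1],1]); s=(z-C[2,3])/d[2]
    return C[:3,3]+s*d
def proj(c,P):
    K,D,W=c; return cv2.projectPoints(np.atleast_2d(np.array(P,float)),cv2.Rodrigues(W[:3,:3])[0],W[:3,3],K,D)[0][:,0]
E
python3 - <<'E'
from look import *
print(Ro.from_rotvec(ctrl.get_obs()['tool_rot']).as_matrix().round(3))
zs=dict(drum25_center=.034,drum38_center=.034,drum51_center=.034,drum64_center=.034,rack=0,red_end_top=.034,glue_center=.07,tape_center=.012,wrench_grip=.003)
for n in ('scene','side','wrist'):
    ctrl.get_image(n);c=cam(n)
    for k in zs:
        for d in ctrl.tip_of(k,n)[:2]:
            r,cc=d['centre']; print(n,k,round(d['score'],2),np.round([cc,r]),unproj(c,(cc,r),zs[k])[:2].round(4))
c=cam('wrist')
for uv in ((347,54),(366,165),(346,254),(360,337)): print(unproj(c,uv,.064).round(4))
im=cv2.imread('pics/wrist0.png'); cv2.imwrite('pics/w0z.png',cv2.resize(im[0:310,100:440],None,fx=1.9,fy=1.9,interpolation=cv2.INTER_CUBIC))
im=cv2.imread('pics/scene0.png'); cv2.imwrite('pics/s0z.png',cv2.resize(im[150:310,190:430],None,fx=3.3,fy=3.3,interpolation=cv2.INTER_CUBIC))
print(ctrl.get_obs()['t'])
E
```

```text
[[-0.002  1.     0.   ]
 [ 0.     0.    -1.   ]
 [-1.    -0.002 -0.   ]]
scene drum25_center 0.6 [232. 220.] [ 0.6621 -0.182 ]
scene drum25_center 0.29 [307. 250.] [0.6726 0.0195]
scene drum38_center 0.78 [272. 229.] [ 0.6486 -0.0794]
scene drum51_center 0.74 [351. 256.] [0.6517 0.1198]
scene drum64_center 0.59 [307. 250.] [0.6731 0.0204]
scene rack 0.83 [338. 198.] [0.4685 0.0278]
scene red_end_top 0.9 [408. 207.] [0.4609 0.21  ]
scene red_end_top 0.24 [342. 197.] [0.4894 0.0443]
scene glue_center 0.81 [475. 220.] [0.4733 0.3671]
scene glue_center 0.7 [475. 300.] [0.6819 0.3855]
scene tape_center 0.87 [477. 299.] [0.6403 0.4055]
scene tape_center 0.42 [307. 247.] [0.6533 0.0118]
scene wrench_grip 0.92 [187. 179.] [ 0.5621 -0.3917]
side drum25_center 0.63 [385. 242.] [ 0.6652 -0.1768]
side drum38_center 0.69 [364. 222.] [ 0.6513 -0.0796]
side drum51_center 0.77 [334. 185.] [0.6477 0.13  ]
side drum64_center 0.91 [355. 202.] [0.6702 0.018 ]
side rack 0.74 [284. 220.] [0.4602 0.0418]
side red_end_top 0.8 [273. 183.] [0.4674 0.1974]
side glue_center 0.9 [261. 151.] [0.4691 0.363 ]
side tape_center 0.58 [308. 155.] [0.6503 0.3991]
side wrench_grip 0.64 [387. 326.] [ 0.5623 -0.3843]
side wrench_grip 0.5 [355. 200.] [0.6978 0.0731]
wrist drum25_center 0.93 [356. 315.] [ 0.6651 -0.1826]
wrist drum25_center 0.57 [363. 162.] [0.6677 0.0182]
wrist drum38_center 0.73 [197. 144.] [0.4827 0.0376]
wrist drum38_center 0.57 [341. 237.] [ 0.644  -0.0732]
wrist drum51_center 0.55 [341.  56.] [0.6408 0.1265]
wrist drum64_center 0.84 [361. 161.] [0.6648 0.019 ]
wrist rack 0.87 [199. 148.] [0.4709 0.0296]
[0.6449 0.1234 0.064 ]
[0.6667 0.0192 0.064 ]
[ 0.648  -0.0811  0.064 ]
[ 0.667  -0.1911  0.064 ]
1.65
```

View pics/s0z.png

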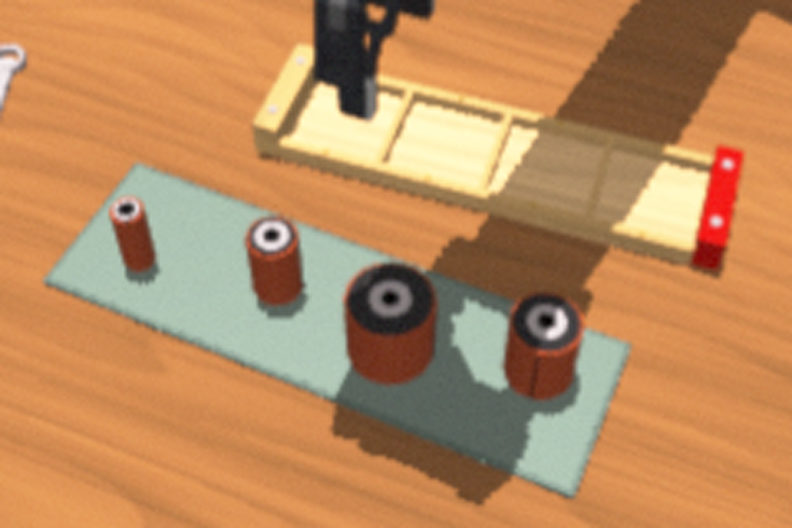

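View pics/w0z.png

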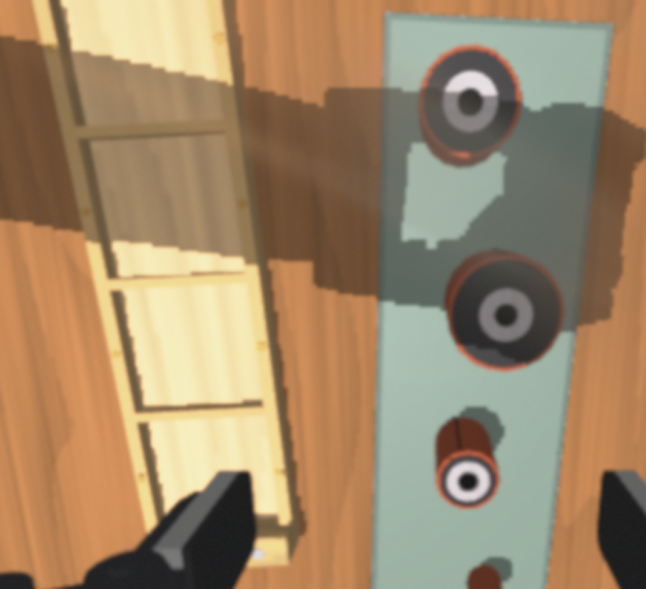

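Run:
```python
from look import *
c=cam('scene')
z=lambda u,v:(u/3.3+190-.35,v/3.3+150-.35)
for n,uv in zip(('25','38','64','51'),((127,210),(272,236),(391,298),(546,321))): print(n,unproj(c,z(*uv),.064).round(4))
R=unproj(c,z(722,192),.035);B=unproj(c,z(285.5,84.5),.035)
print('red',R,'bare',B,np.linalg.norm(R-B),(R+B)/2,np.degrees(np.arctan2(*(R-B)[:2])))
# wrist dividers at z=.018: ends on both sides
w=cam('wrist'); zw=lambda u,v:(u/1.9+100-.25,v/1.9-.25)
for a,b in (((85,132),(229,127)),((113,285),(250,276)),((138,415),(264,405))):
    A=unproj(w,zw(*a),.018);Bq=unproj(w,zw(*b),.018); print('div',((A+Bq)/2).round(4),np.linalg.norm(A-Bq).round(4))
th=np.arctan2(*(R-B)[:2]); m=(R+B)/2
u=np.array([np.sin(th),np.cos(th)])
for s in (-129,-43,0,43,129): print(s,(m[:2]+u*s/1000).round(4))
```

```text
25 [ 0.6659 -0.1852  0.064 ]
38 [ 0.6482 -0.0779  0.064 ]
64 [0.666  0.0202 0.064 ]
51 [0.6447 0.1238 0.064 ]
red [0.46246511 0.21230143 0.035     ] bare [ 0.4828462  -0.14752137  0.035     ] 0.36039955285290076 [0.47265566 0.03239003 0.035     ] -3.2418853124634697
div [0.4704 0.1172 0.018 ] 0.0817
div [0.474  0.0323 0.018 ] 0.0839
div [ 0.4769 -0.0511  0.018 ] 0.0824
-129 [ 0.48   -0.0964]
-43 [ 0.4751 -0.0105]
0 [0.4727 0.0324]
43 [0.4702 0.0753]
129 [0.4654 0.1612]
```

Positions from the scene and wrist cameras agree to about 3 mm, except for the 25 mm drum (6 mm). The rack is centred at (0.473, 0.032) with about 3° of yaw. Tool axes: x is down, y is world +x, z is world −y. I'll move drum 64 first.

```bash
python3 -m handwheel '[[0.085,[0.02,0.021,-0.010],[0,0,0]],[0.085,[0.03,0.021,-0.010],[0,0,0]],[0.085,[0.03,0,0],[0,0,0]],[0.085,[0.03,0,0],[0,0,0]],[0.085,[0.02,0,0],[0,0,0]],[0.085,[0,0,0],[0,0,0]],[0.085,[0,0,0],[0,0,0]],[0.085,[0,0,0],[0,0,0]]]' 40
python3 - <<'E'
from look import *
o=ctrl.get_obs();print(o['tool_pos']);snap('wrist','w1.png')
E
```

```text
t: 2.32
tool_pos: [0.6681, 0.0199, 0.1032]
tool_rot: [1.21, 1.207, -1.207]
contact_force: [0.5, -1.2, 0.3]
opening: 0.0851
[0.66811774 0.01988833 0.10324627]
```

View pics/w1.png

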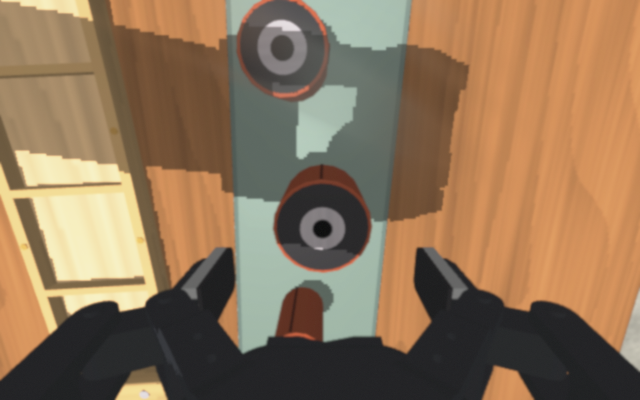

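Drum 64's bore is at (322,228), midway between the fingertips (~233 and 418). I'll descend and grip.

```bash
python3 -m handwheel '[[0.085,[0.025,-0.002,0],[0,0,0]],[0.085,[0.025,0,0],[0,0,0]],[0.085,[0.02,0,0],[0,0,0]],[0.085,[0.009,0,0],[0,0,0]],[0.085,[0,0,0],[0,0,0]],[0.05,[0,0,0],[0,0,0]],[0.05,[0,0,0],[0,0,0]],[0.05,[0,0,0],[0,0,0]],[0.05,[0,0,0],[0,0,0]],[0.05,[0,0,0],[0,0,0]]]' 40
python3 -m handwheel '[[0.05,[0,0,0],[0,0,0]],[0.05,[0,0,0],[0,0,0]],[0.05,[-0.02,0,0],[0,0,0]],[0.05,[-0.02,0,0],[0,0,0]],[0.05,[-0.02,0,0],[0,0,0]],[0.05,[-0.02,0,0],[0,0,0]],[0.05,[0,0,0],[0,0,0]]]'
python3 - <<'E'
from look import *
snap('wrist','w2.png');snap('side','s2.png')
E
```

```text
t: 3.2
tool_pos: [0.6671, 0.0198, 0.0253]
tool_rot: [1.211, 1.205, -1.206]
contact_force: [0.6, 0.2, 5.7]
opening: 0.0631
t: 3.78
tool_pos: [0.6679, 0.0198, 0.1076]
tool_rot: [1.213, 1.203, -1.203]
contact_force: [0.7, -0.3, -0.7]
opening: 0.0629
```

View pics/w2.png

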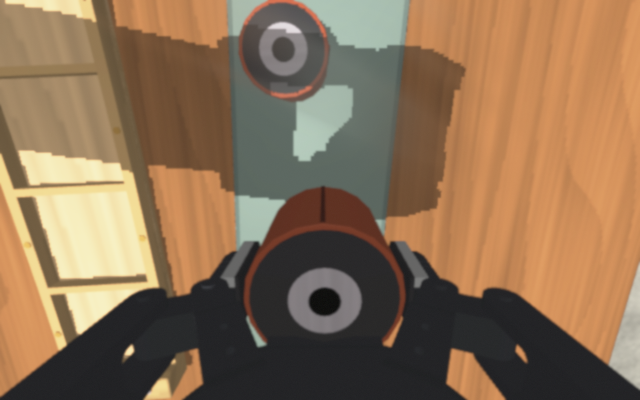

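View pics/s2.png

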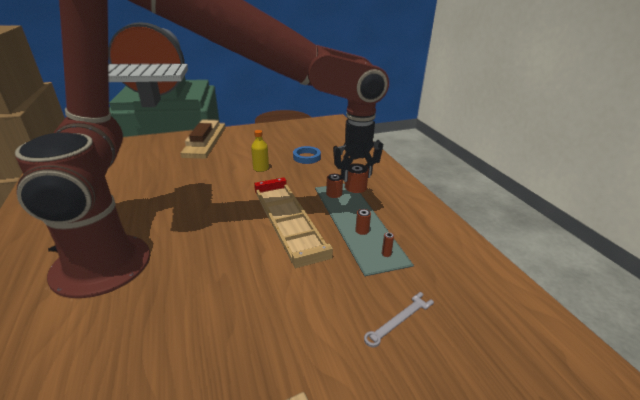

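Drum 64 is held: its top is at (324,300) between the pads, and it is off the mat.

```bash
cat >> look.py <<'E'
def held(uv,ztop):
    o=ctrl.get_obs(); P=unproj(cam('wrist'),uv,ztop); print('drum',P.round(4),'off',(P-o['tool_pos'])[:2].round(4),'R\n',Ro.from_rotvec(o['tool_rot']).as_matrix().round(3))
E
python3 -c "
from look import *
held((324,301),.146)"
```

```text
drum [0.6636 0.0219 0.146 ] off [-0.0017  0.0019] R
 [[ 0.001  1.    -0.   ]
 [-0.    -0.    -1.   ]
 [-1.     0.001  0.   ]]
```

```bash
python3 -m handwheel '[[0.05,[0,-0.0265,0.0167],[0,0,0]],[0.05,[0,-0.0265,0.0167],[0,0,0]],[0.05,[0,-0.0265,0.0167],[0,0,0]],[0.05,[0,-0.0265,0.0167],[0,0,0]],[0.05,[0,-0.0265,0.0167],[0,0,0]],[0.05,[0,-0.0265,0.0167],[0,0,0]],[0.05,[0,-0.0265,0.0167],[0,0,0]],[0.05,[0,0,0],[0,0,0]],[0.05,[0,0,0],[0,0,0]],[0.05,[0,0,0],[0,0,0]]]'
python3 - <<'E'
from look import *
snap('wrist','w3.png');print(ctrl.get_obs()['tool_pos'])
E
```

```text
t: 4.72
tool_pos: [0.479, -0.0966, 0.1011]
tool_rot: [1.21, 1.211, -1.21]
contact_force: [0.1, 0.4, -2.3]
opening: 0.0635
[ 0.4794998  -0.09652343  0.10147208]
```

View pics/w3.png

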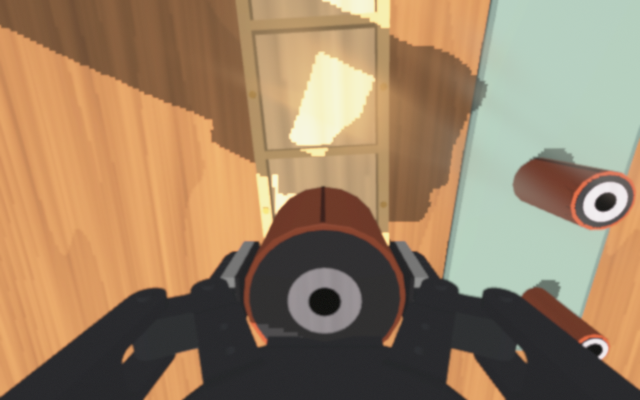

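Run:
```python
from look import *
w=cam('wrist')
for a,b in (((252,27),(380,20)),((266,153),(380,149))):
    A=unproj(w,a,.018);B=unproj(w,b,.018);print(A.round(4),B.round(4),((A+B)/2).round(4))
held((324,301),.1398)
```

```text
[0.43   0.0285 0.018 ] [0.5149 0.0326 0.018 ] [0.4724 0.0306 0.018 ]
[ 0.4347 -0.0547  0.018 ] [ 0.5193 -0.0518  0.018 ] [ 0.477  -0.0532  0.018 ]
drum [ 0.4779 -0.0979  0.1398] off [-0.0016 -0.0014] R
 [[-0.001  1.     0.   ]
 [ 0.001  0.    -1.   ]
 [-1.    -0.001 -0.001]]
```

```bash
python3 -m handwheel '[[0.05,[0.02,0.001,0],[0,0,0]],[0.05,[0.02,0,0],[0,0,0]],[0.05,[0.015,0,0],[0,0,0]],[0.05,[0.01,0,0],[0,0,0]],[0.05,[0.004,0,0],[0,0,0]],[0.05,[0.003,0,0],[0,0,0]],[0.05,[0,0,0],[0,0,0]],[0.05,[0,0,0],[0,0,0]]]'
```

```text
t: 5.43
tool_pos: [0.4813, -0.097, 0.0311]
tool_rot: [1.209, 1.208, -1.208]
contact_force: [-0.4, 0.1, -1.2]
opening: 0.0629
```

```bash
python3 -m handwheel '[[0.05,[0.002,0,0],[0,0,0]],[0.05,[0.001,0,0],[0,0,0]],[0.05,[0,0,0],[0,0,0]],[0.05,[0,0,0],[0,0,0]]]'
```

```text
t: 5.77
tool_pos: [0.4806, -0.097, 0.0276]
tool_rot: [1.209, 1.209, -1.209]
contact_force: [-0.5, -0.9, -1.6]
opening: 0.0628
```

```bash
python3 -m handwheel '[[0.05,[0.001,0,0],[0,0,0]],[0.05,[0,0,0],[0,0,0]],[0.05,[0,0,0],[0,0,0]]]'
```

```text
t: 6.02
tool_pos: [0.4808, -0.0971, 0.0273]
tool_rot: [1.209, 1.209, -1.209]
contact_force: [-4.3, 0.6, 5.2]
opening: 0.0626
```

Contact felt (5 N), so I'll release and rise.

```bash
python3 -m handwheel '[[0.08,[0,0,0],[0,0,0]],[0.08,[0,0,0],[0,0,0]],[0.08,[0,0,0],[0,0,0]],[0.08,[-0.02,0,0],[0,0,0]],[0.08,[-0.03,0,0],[0,0,0]],[0.08,[-0.03,0,0],[0,0,0]],[0.08,[-0.01,0,0],[0,0,0]],[0.08,[0,0,0],[0,0,0]]]'
python3 - <<'E'
from look import *
snap('wrist','w4.png');print(ctrl.get_obs()['tool_pos'])
E
```

```text
t: 6.68
tool_pos: [0.483, -0.0978, 0.12]
tool_rot: [1.211, 1.202, -1.205]
contact_force: [0.4, -0.9, -0.8]
opening: 0.0797
[ 0.48146527 -0.09725619  0.11748841]
```

View pics/w4.png

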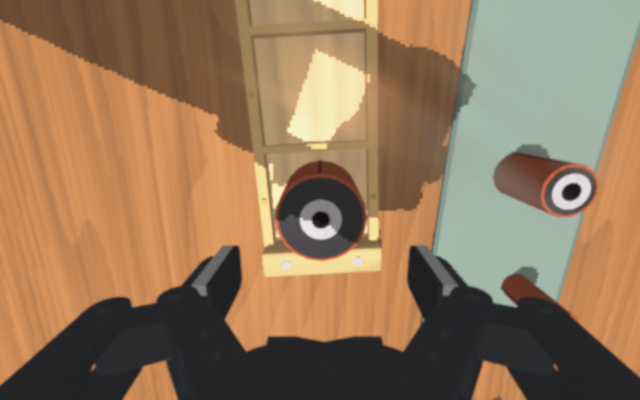

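Drum 64 stands in the bare-wood bay (bore at 320,219), clear of the strips. Drum 51 is next.

```bash
python3 -m handwheel '[[0.08,[0,0.0204,-0.0276],[0,0,0]],[0.08,[0,0.0204,-0.0276],[0,0,0]],[0.08,[0,0.0204,-0.0276],[0,0,0]],[0.08,[0,0.0204,-0.0276],[0,0,0]],[0.08,[0,0.0204,-0.0276],[0,0,0]],[0.08,[0,0.0204,-0.0276],[0,0,0]],[0.08,[0,0.0204,-0.0276],[0,0,0]],[0.08,[0,0.0204,-0.0276],[0,0,0]],[0.08,[0,0,0],[0,0,0]],[0.08,[0,0,0],[0,0,0]]]'
python3 -m handwheel '[[0.08,[0,0,0],[0,0,0]]]'
```

```text
t: 7.57
tool_pos: [0.6426, 0.1251, 0.1128]
tool_rot: [1.205, 1.213, -1.211]
contact_force: [-1.3, -0.4, -1.2]
opening: 0.08
t: 7.65
tool_pos: [0.6421, 0.1236, 0.1135]
tool_rot: [1.206, 1.212, -1.213]
contact_force: [-0.4, -1.4, 0.6]
opening: 0.0798
```

Run:
```python
from look import *
snap('wrist','w5.png');print(ctrl.get_obs()['tool_pos'])
```

```text
[0.64221456 0.12316021 0.114172  ]
```

View pics/w5.png

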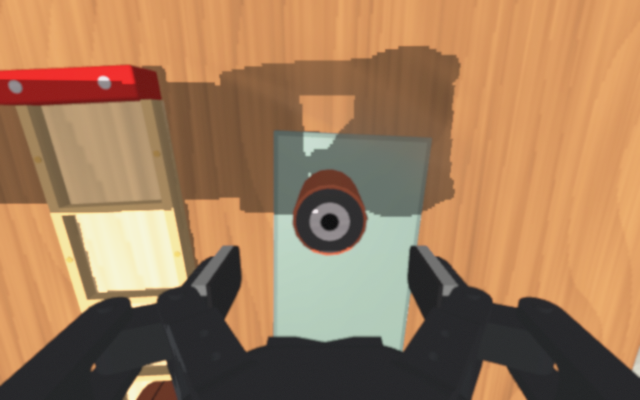

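Drum 51's bore is at (329,222), centred to about 2 mm. I'll descend, grip and lift.

```bash
python3 -m handwheel '[[0.08,[0.03,0.002,0],[0,0,0]],[0.08,[0.03,0,0],[0,0,0]],[0.08,[0.02,0,0],[0,0,0]],[0.08,[0.01,0,0],[0,0,0]],[0.08,[0,0,0],[0,0,0]],[0.04,[0,0,0],[0,0,0]],[0.04,[0,0,0],[0,0,0]],[0.04,[0,0,0],[0,0,0]],[0.04,[0,0,0],[0,0,0]],[0.04,[0,0,0],[0,0,0]]]' 40
python3 -m handwheel '[[0.04,[0,0,0],[0,0,0]],[0.04,[0,0,0],[0,0,0]],[0.04,[0,0,0],[0,0,0]],[0.04,[0,0,0],[0,0,0]]]'
```

```text
t: 8.53
tool_pos: [0.6475, 0.1239, 0.0289]
tool_rot: [1.211, 1.206, -1.206]
contact_force: [-0.5, -0.8, 6.7]
opening: 0.0506
t: 8.87
tool_pos: [0.6475, 0.1239, 0.0289]
tool_rot: [1.211, 1.206, -1.206]
contact_force: [-1.0, -1.2, 6.7]
opening: 0.0501
```

```bash
python3 -m handwheel '[[0.04,[-0.025,0,0],[0,0,0]],[0.04,[-0.025,0,0],[0,0,0]],[0.04,[-0.025,0,0],[0,0,0]],[0.04,[-0.01,0,0],[0,0,0]],[0.04,[0,0,0],[0,0,0]]]'
python3 -m handwheel '[[0.04,[0,-0.0246,0.0192],[0,0,0]],[0.04,[0,-0.0246,0.0192],[0,0,0]],[0.04,[0,-0.0246,0.0192],[0,0,0]],[0.04,[0,-0.0246,0.0192],[0,0,0]],[0.04,[0,-0.0246,0.0192],[0,0,0]],[0.04,[0,-0.0246,0.0192],[0,0,0]],[0.04,[0,-0.0246,0.0192],[0,0,0]],[0.04,[0,0,0],[0,0,0]],[0.04,[0,0,0],[0,0,0]],[0.04,[0,0,0],[0,0,0]]]'
python3 - <<'E'
from look import *
snap('wrist','w6.png');print(ctrl.get_obs()['tool_pos'])
E
```

```text
t: 9.28
tool_pos: [0.648, 0.1242, 0.1152]
tool_rot: [1.213, 1.205, -1.204]
contact_force: [0.3, 0.3, -0.4]
opening: 0.05
t: 10.12
tool_pos: [0.4731, -0.0103, 0.1103]
tool_rot: [1.209, 1.21, -1.21]
contact_force: [0.5, -0.1, -0.7]
opening: 0.0502
[ 0.47360619 -0.01017683  0.11065193]
```

View pics/w6.png

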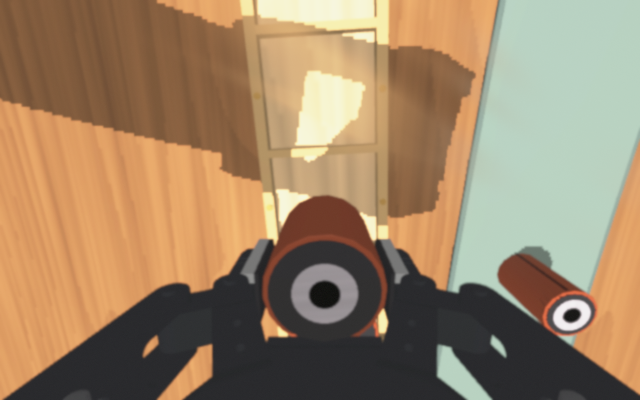

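Drum 51 is held over the second bay. I'll lower it.

```bash
python3 -m handwheel '[[0.04,[0.025,0.001,0],[0,0,0]],[0.04,[0.025,0,0],[0,0,0]],[0.04,[0.015,0,0],[0,0,0]],[0.04,[0.008,0,0],[0,0,0]],[0.04,[0.003,0,0],[0,0,0]],[0.04,[0,0,0],[0,0,0]],[0.04,[0,0,0],[0,0,0]],[0.04,[0,0,0],[0,0,0]]]'
```

```text
t: 10.83
tool_pos: [0.4758, -0.0106, 0.0367]
tool_rot: [1.21, 1.207, -1.207]
contact_force: [-1.3, -0.2, -0.1]
opening: 0.0502
```

```bash
python3 -m handwheel '[[0.04,[0.003,0,0],[0,0,0]],[0.04,[0.001,0,0],[0,0,0]],[0.04,[0,0,0],[0,0,0]],[0.04,[0,0,0],[0,0,0]]]'
python3 -m handwheel '[[0.04,[0.0015,0,0],[0,0,0]],[0.04,[0,0,0],[0,0,0]],[0.04,[0,0,0],[0,0,0]]]'
```

```text
t: 11.17
tool_pos: [0.4745, -0.0105, 0.0314]
tool_rot: [1.209, 1.209, -1.209]
contact_force: [0.4, 0.2, -0.1]
opening: 0.0502
t: 11.42
tool_pos: [0.4748, -0.0106, 0.0309]
tool_rot: [1.209, 1.209, -1.209]
contact_force: [-3.0, 1.1, 7.1]
opening: 0.0502
```

```bash
python3 -m handwheel '[[0.07,[0,0,0],[0,0,0]],[0.07,[0,0,0],[0,0,0]],[0.07,[0,0,0],[0,0,0]],[0.07,[-0.02,0,0],[0,0,0]],[0.07,[-0.03,0,0],[0,0,0]],[0.07,[-0.03,0,0],[0,0,0]],[0.07,[-0.007,0,0],[0,0,0]],[0.07,[0,0,0],[0,0,0]],[0.07,[0,0,0],[0,0,0]]]'
python3 - <<'E'
from look import *
snap('wrist','w7.png');print(ctrl.get_obs()['tool_pos'])
E
```

```text
t: 12.17
tool_pos: [0.4744, -0.0105, 0.1165]
tool_rot: [1.209, 1.209, -1.209]
contact_force: [0.5, 0.4, -0.9]
opening: 0.0699
[ 0.47359205 -0.0103311   0.11536953]
```

View pics/w7.png

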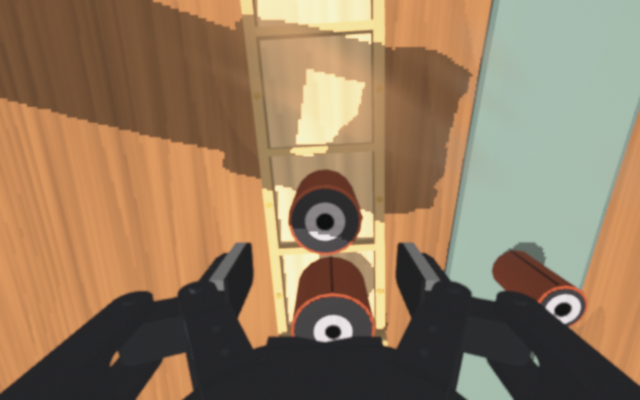

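Drum 51 stands in its bay (325,221) beside drum 64. Now drum 38.

```bash
python3 -m handwheel '[[0.07,[0,0.029,0.0115],[0,0,0]],[0.07,[0,0.029,0.0115],[0,0,0]],[0.07,[0,0.029,0.0115],[0,0,0]],[0.07,[0,0.029,0.0115],[0,0,0]],[0.07,[0,0.029,0.0115],[0,0,0]],[0.07,[0,0.029,0.0115],[0,0,0]],[0.07,[0,0,0],[0,0,0]],[0.07,[0,0,0],[0,0,0]],[0.07,[0,0,0],[0,0,0]]]'
python3 - <<'E'
from look import *
snap('wrist','w8.png');print(ctrl.get_obs()['tool_pos'])
E
```

```text
t: 12.97
tool_pos: [0.6468, -0.079, 0.1142]
tool_rot: [1.208, 1.213, -1.212]
contact_force: [0.9, -1.1, 0.2]
opening: 0.0699
[ 0.64681424 -0.07887892  0.11494664]
```

View pics/w8.png

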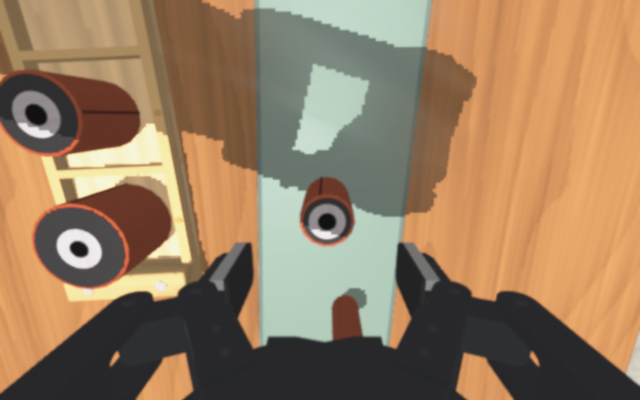

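Drum 38 is centred at (327,221). I'll descend and grip.

```bash
python3 -m handwheel '[[0.07,[0.03,0.001,0],[0,0,0]],[0.07,[0.03,0,0],[0,0,0]],[0.07,[0.02,0,0],[0,0,0]],[0.07,[0.01,0,0],[0,0,0]],[0.07,[0,0,0],[0,0,0]],[0.027,[0,0,0],[0,0,0]],[0.027,[0,0,0],[0,0,0]],[0.027,[0,0,0],[0,0,0]],[0.027,[0,0,0],[0,0,0]],[0.027,[0,0,0],[0,0,0]]]' 40
python3 -m handwheel '[[0.027,[0,0,0],[0,0,0]],[0.027,[0,0,0],[0,0,0]],[0.027,[0,0,0],[0,0,0]],[0.027,[0,0,0],[0,0,0]]]'
```

```text
t: 13.85
tool_pos: [0.6512, -0.0799, 0.0295]
tool_rot: [1.21, 1.206, -1.207]
contact_force: [-1.1, -0.0, 6.4]
opening: 0.037
t: 14.18
tool_pos: [0.6512, -0.0798, 0.0295]
tool_rot: [1.21, 1.206, -1.207]
contact_force: [-0.4, 1.4, 7.2]
opening: 0.0369
```

```bash
python3 -m handwheel '[[0.027,[-0.025,0,0],[0,0,0]],[0.027,[-0.025,0,0],[0,0,0]],[0.027,[-0.025,0,0],[0,0,0]],[0.027,[-0.01,0,0],[0,0,0]],[0.027,[0,0,0],[0,0,0]]]'
python3 -m handwheel '[[0.027,[0,-0.0227,-0.0194],[0,0,0]],[0.027,[0,-0.0227,-0.0194],[0,0,0]],[0.027,[0,-0.0227,-0.0194],[0,0,0]],[0.027,[0,-0.0227,-0.0194],[0,0,0]],[0.027,[0,-0.0227,-0.0194],[0,0,0]],[0.027,[0,-0.0227,-0.0194],[0,0,0]],[0.027,[0,-0.0227,-0.0194],[0,0,0]],[0.027,[0,-0.0227,-0.0194],[0,0,0]],[0.027,[0,0,0],[0,0,0]],[0.027,[0,0,0],[0,0,0]]]'
python3 - <<'E'
from look import *
snap('wrist','w9.png');print(ctrl.get_obs()['tool_pos'])
E
```

```text
t: 14.6
tool_pos: [0.6518, -0.08, 0.1159]
tool_rot: [1.211, 1.203, -1.205]
contact_force: [0.2, 0.1, 0.6]
opening: 0.0371
t: 15.43
tool_pos: [0.466, 0.0764, 0.1098]
tool_rot: [1.206, 1.212, -1.21]
contact_force: [-0.1, -0.9, -1.4]
opening: 0.0372
[0.4670855  0.07580321 0.1104999 ]
```

View pics/w9.png

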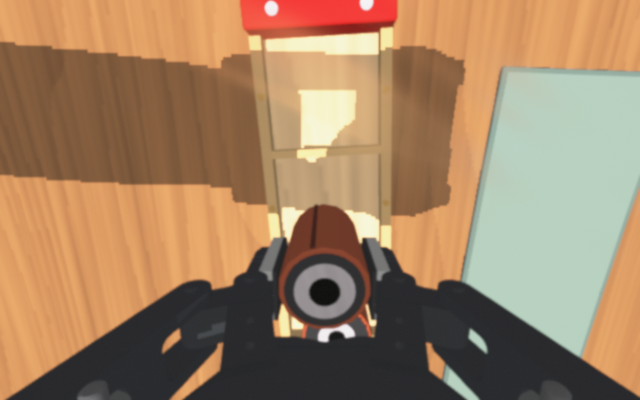

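Drum 38 is held over the bay between drum 51 and the red-end bay. I'll lower it to a TCP height of about 0.0315.

```bash
python3 -m handwheel '[[0.027,[0.025,0.002,0],[0,0,0]],[0.027,[0.025,0,0],[0,0,0]],[0.027,[0.015,0,0],[0,0,0]],[0.027,[0.008,0,0],[0,0,0]],[0.027,[0.005,0,0],[0,0,0]],[0.027,[0,0,0],[0,0,0]],[0.027,[0,0,0],[0,0,0]],[0.027,[0,0,0],[0,0,0]]]'
```

```text
t: 16.15
tool_pos: [0.4711, 0.0755, 0.035]
tool_rot: [1.21, 1.207, -1.208]
contact_force: [-0.5, -0.3, -0.9]
opening: 0.037
```

```bash
python3 -m handwheel '[[0.027,[0.002,0,0],[0,0,0]],[0.027,[0,0,0],[0,0,0]],[0.027,[0,0,0],[0,0,0]]]'
python3 -m handwheel '[[0.027,[0.0015,0,0],[0,0,0]],[0.027,[0,0,0],[0,0,0]],[0.027,[0,0,0],[0,0,0]]]'
```

```text
t: 16.4
tool_pos: [0.4702, 0.0757, 0.0323]
tool_rot: [1.21, 1.209, -1.209]
contact_force: [0.2, -0.4, -1.3]
opening: 0.0373
t: 16.65
tool_pos: [0.4704, 0.0758, 0.0314]
tool_rot: [1.209, 1.209, -1.209]
contact_force: [-2.6, 0.0, 4.9]
opening: 0.0369
```

```bash
python3 -m handwheel '[[0.06,[0,0,0],[0,0,0]],[0.06,[0,0,0],[0,0,0]],[0.06,[0,0,0],[0,0,0]],[0.06,[-0.02,0,0],[0,0,0]],[0.06,[-0.03,0,0],[0,0,0]],[0.06,[-0.03,0,0],[0,0,0]],[0.06,[-0.007,0,0],[0,0,0]],[0.06,[0,0,0],[0,0,0]],[0.06,[0,0,0],[0,0,0]]]'
python3 - <<'E'
from look import *
snap('wrist','w10.png');print(ctrl.get_obs()['tool_pos'])
E
python3 -m handwheel '[[0.06,[0,0.0218,0.029],[0,0,0]],[0.06,[0,0.0218,0.029],[0,0,0]],[0.06,[0,0.0218,0.029],[0,0,0]],[0.06,[0,0.0218,0.029],[0,0,0]],[0.06,[0,0.0218,0.029],[0,0,0]],[0.06,[0,0.0218,0.029],[0,0,0]],[0.06,[0,0.0218,0.029],[0,0,0]],[0.06,[0,0.0218,0.029],[0,0,0]],[0.06,[0,0.0218,0.029],[0,0,0]],[0.06,[0,0,0],[0,0,0]]]'
python3 -m handwheel '[[0.06,[0,0,0],[0,0,0]],[0.06,[0,0,0],[0,0,0]]]'
python3 - <<'E'
from look import *
snap('wrist','w11.png');print(ctrl.get_obs()['tool_pos'])
held((327,221),.064)
E
```

```text
t: 17.4
tool_pos: [0.4698, 0.0757, 0.117]
tool_rot: [1.209, 1.209, -1.209]
contact_force: [0.3, 0.1, -0.3]
opening: 0.0602
[0.46896641 0.07566555 0.11585356]
t: 18.28
tool_pos: [0.6671, -0.19, 0.1136]
tool_rot: [1.211, 1.209, -1.214]
contact_force: [-0.9, -0.0, -0.9]
opening: 0.06
t: 18.45
tool_pos: [0.6646, -0.1846, 0.1145]
tool_rot: [1.209, 1.214, -1.212]
contact_force: [0.4, 1.1, 0.2]
opening: 0.06
[ 0.66467418 -0.18411291  0.11519717]
drum [ 0.6649 -0.1842  0.064 ] off [ 0.0003 -0.0001] R
 [[-0.003  1.     0.   ]
 [ 0.002  0.    -1.   ]
 [-1.    -0.003 -0.002]]
```

View pics/w10.png

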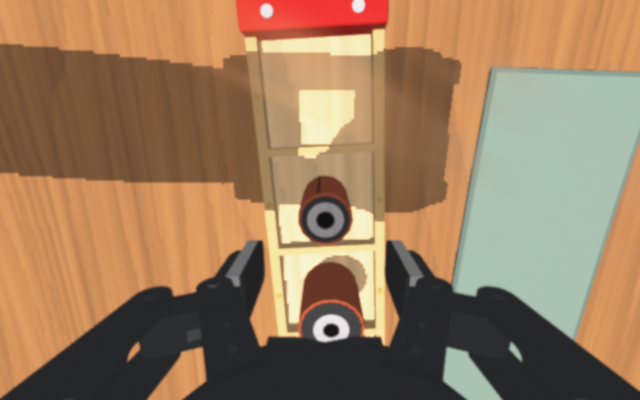

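View pics/w11.png

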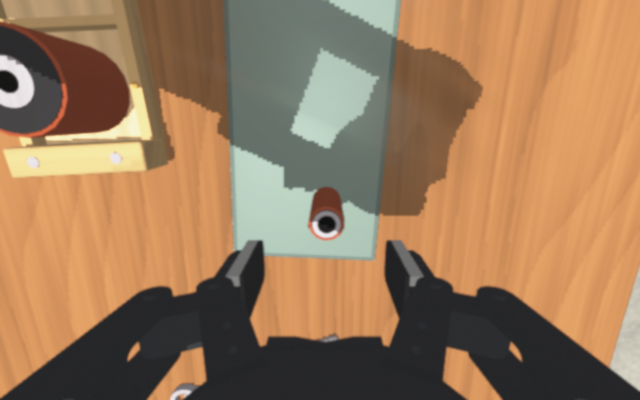

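Drum 38 is placed (325,219) and drum 25 is centred at (327,225). I'll descend and grip.

```bash
python3 -m handwheel '[[0.06,[0.03,0.001,0.001],[0,0,0]],[0.06,[0.03,0,0],[0,0,0]],[0.06,[0.02,0,0],[0,0,0]],[0.06,[0.01,0,0],[0,0,0]],[0.06,[0,0,0],[0,0,0]],[0.015,[0,0,0],[0,0,0]],[0.015,[0,0,0],[0,0,0]],[0.015,[0,0,0],[0,0,0]],[0.015,[0,0,0],[0,0,0]],[0.015,[0,0,0],[0,0,0]]]' 40
python3 -m handwheel '[[0.015,[0,0,0],[0,0,0]],[0.015,[0,0,0],[0,0,0]],[0.015,[0,0,0],[0,0,0]],[0.015,[0,0,0],[0,0,0]]]'
```

```text
t: 19.33
tool_pos: [0.6687, -0.1868, 0.03]
tool_rot: [1.21, 1.205, -1.207]
contact_force: [-0.2, 0.8, 5.4]
opening: 0.0241
t: 19.67
tool_pos: [0.6687, -0.1868, 0.03]
tool_rot: [1.21, 1.206, -1.207]
contact_force: [-0.4, 1.9, 6.3]
opening: 0.0236
```

```bash
python3 -m handwheel '[[0.015,[-0.025,0,0],[0,0,0]],[0.015,[-0.025,0,0],[0,0,0]],[0.015,[-0.025,0,0],[0,0,0]],[0.015,[-0.015,0,0],[0,0,0]],[0.015,[0,0,0],[0,0,0]]]'
python3 -m handwheel '[[0.015,[0,-0.0168,-0.029],[0,0,0]],[0.015,[0,-0.0168,-0.029],[0,0,0]],[0.015,[0,-0.0168,-0.029],[0,0,0]],[0.015,[0,-0.0168,-0.029],[0,0,0]],[0.015,[0,-0.0168,-0.029],[0,0,0]],[0.015,[0,-0.0168,-0.029],[0,0,0]],[0.015,[0,-0.0168,-0.029],[0,0,0]],[0.015,[0,-0.0168,-0.029],[0,0,0]]]'
python3 -m handwheel '[[0.015,[0,-0.0168,-0.029],[0,0,0]],[0.015,[0,-0.0168,-0.029],[0,0,0]],[0.015,[0,-0.0168,-0.029],[0,0,0]],[0.015,[0,-0.0168,-0.029],[0,0,0]],[0.015,[0,0,0],[0,0,0]],[0.015,[0,0,0],[0,0,0]],[0.015,[0,0,0],[0,0,0]]]'
python3 - <<'E'
from look import *
snap('wrist','w12.png');print(ctrl.get_obs()['tool_pos'])
E
```

```text
t: 20.08
tool_pos: [0.6698, -0.1874, 0.1228]
tool_rot: [1.211, 1.201, -1.205]
contact_force: [0.2, -0.9, 0.7]
opening: 0.0244
t: 20.75
tool_pos: [0.5306, 0.0469, 0.1154]
tool_rot: [1.208, 1.211, -1.211]
contact_force: [-0.1, 0.9, -0.6]
opening: 0.0238
t: 21.33
tool_pos: [0.4651, 0.1613, 0.1163]
tool_rot: [1.208, 1.21, -1.21]
contact_force: [0.0, -0.8, 0.2]
opening: 0.024
[0.46554078 0.16098372 0.11659636]
```

View pics/w12.png

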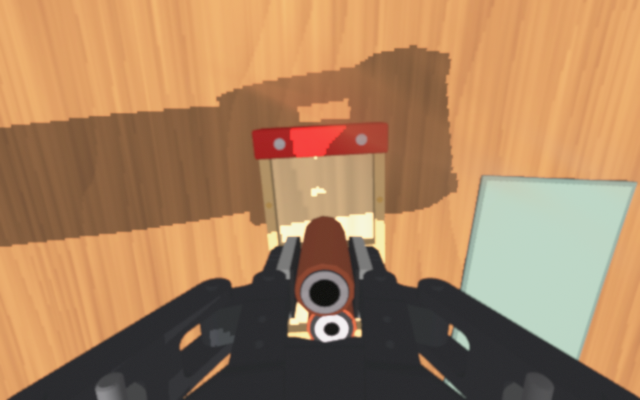

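Drum 25 is held over the bay next to the red block. I'll lower it.

```bash
python3 -m handwheel '[[0.015,[0.025,0,0],[0,0,0]],[0.015,[0.025,0,0],[0,0,0]],[0.015,[0.018,0,0],[0,0,0]],[0.015,[0.01,0,0],[0,0,0]],[0.015,[0.005,0,0],[0,0,0]],[0.015,[0,0,0],[0,0,0]],[0.015,[0,0,0],[0,0,0]],[0.015,[0,0,0],[0,0,0]]]'
```

```text
t: 22.05
tool_pos: [0.4667, 0.1617, 0.0357]
tool_rot: [1.211, 1.208, -1.207]
contact_force: [0.2, 0.1, -0.7]
opening: 0.0239
```

```bash
python3 -m handwheel '[[0.015,[0.002,0,0],[0,0,0]],[0.015,[0,0,0],[0,0,0]],[0.015,[0,0,0],[0,0,0]]]'
python3 -m handwheel '[[0.015,[0.0015,0,0],[0,0,0]],[0.015,[0,0,0],[0,0,0]],[0.015,[0,0,0],[0,0,0]]]'
```

```text
t: 22.3
tool_pos: [0.4658, 0.1618, 0.0328]
tool_rot: [1.21, 1.209, -1.208]
contact_force: [0.0, -0.3, -0.6]
opening: 0.0241
t: 22.55
tool_pos: [0.466, 0.1619, 0.032]
tool_rot: [1.21, 1.209, -1.208]
contact_force: [-2.1, 0.5, 4.4]
opening: 0.0233
```

Contact felt, so I'll release, rise and check everything.

```bash
python3 -m handwheel '[[0.045,[0,0,0],[0,0,0]],[0.045,[0,0,0],[0,0,0]],[0.045,[0,0,0],[0,0,0]],[0.045,[-0.02,0,0],[0,0,0]],[0.045,[-0.03,0,0],[0,0,0]],[0.045,[-0.03,0,0],[0,0,0]],[0.045,[-0.03,0,0],[0,0,0]],[0.045,[-0.03,0,0],[0,0,0]],[0.045,[-0.02,0,0],[0,0,0]],[0.045,[0,0,0],[0,0,0]]]'
python3 -m handwheel '[[0.045,[0,0,0],[0,0,0]],[0.045,[0,0,0.03],[0,0,0]],[0.045,[0,0,0.03],[0,0,0]],[0.045,[0,0,0.03],[0,0,0]],[0.045,[0,0,0.03],[0,0,0]],[0.045,[0,0,0.03],[0,0,0]],[0.045,[0,0,0.03],[0,0,0]],[0.045,[0,0,0],[0,0,0]],[0.045,[0,0,0],[0,0,0]],[0.045,[0,0,0],[0,0,0]]]'
python3 - <<'E'
from look import *
snap('wrist','w13.png');snap('scene','s13.png');snap('side','d13.png');print(ctrl.get_obs()['tool_pos'])
im=cv2.imread('pics/s13.png'); cv2.imwrite('pics/s13z.png',cv2.resize(im[110:310,190:500],None,fx=2.5,fy=2.5,interpolation=cv2.INTER_CUBIC))
im=cv2.imread('pics/d13.png'); cv2.imwrite('pics/d13z.png',cv2.resize(im[130:350,230:450],None,fx=2.5,fy=2.5,interpolation=cv2.INTER_CUBIC))
E
```

```text
t: 23.38
tool_pos: [0.4684, 0.1623, 0.1966]
tool_rot: [1.215, 1.203, -1.201]
contact_force: [1.0, 0.3, 0.5]
opening: 0.045
t: 24.22
tool_pos: [0.4646, -0.0178, 0.189]
tool_rot: [1.209, 1.212, -1.211]
contact_force: [-0.7, -0.0, 0.6]
opening: 0.045
[ 0.46516362 -0.01719408  0.19006648]
```

View pics/w13.png

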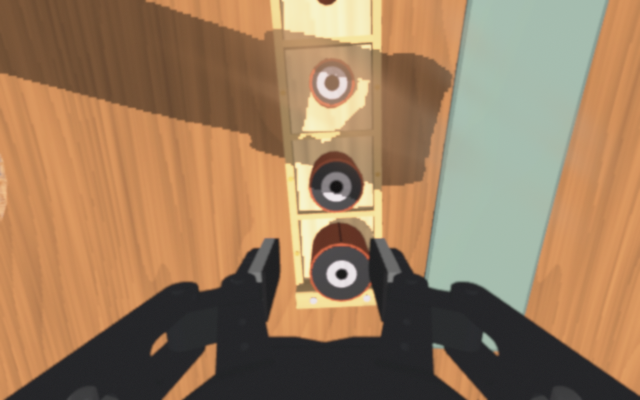

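View pics/s13z.png

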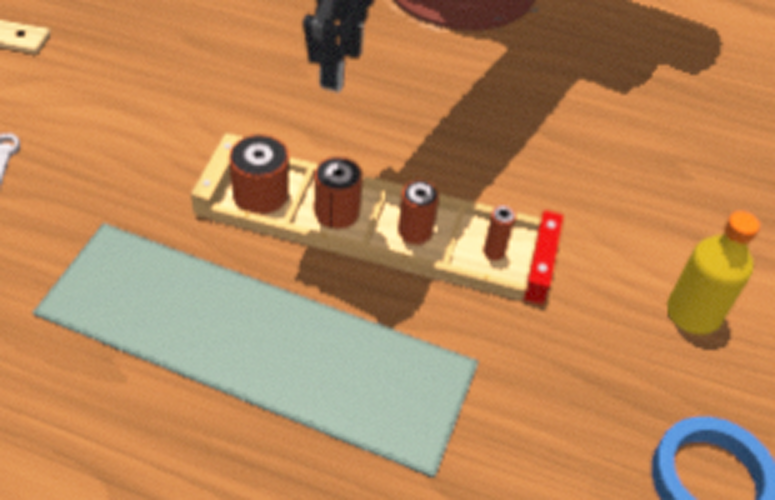

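View pics/d13z.png

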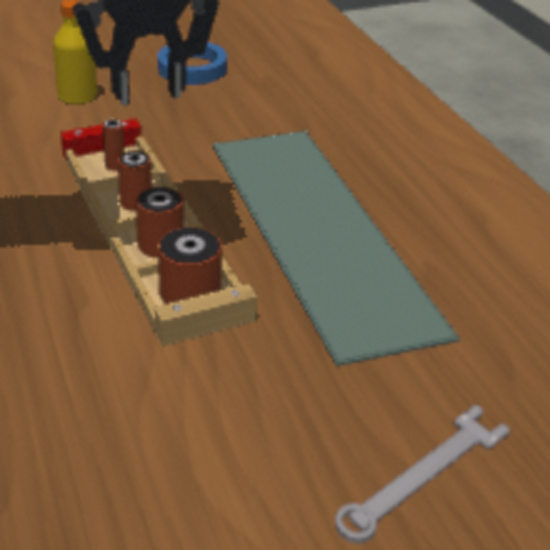

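All four drums stand upright in their bays in the right order. I'll do a quick numeric check, then hand in.

Run:
```python
from look import *
c=cam('scene'); m=np.array([.4727,.0324]);th=np.radians(-3.24)
ey=np.array([np.sin(th),np.cos(th)]);ex=np.array([ey[1],-ey[0]])
for n,u,v in (('64',259,154),('51',339,172),('38',420,192),('25',503,213)):
    d=unproj(c,(u/2.5+190-.3,v/2.5+110-.3),.066)[:2]-m
    print(n,'rack x,y mm',(np.array([d@ex,d@ey])*1000).round(1))
print(ctrl.get_obs()['t'],ctrl.get_obs()['contact_force']); print(ctrl.finish_job())
```

```text
64 rack x,y mm [  -0.3 -129.5]
51 rack x,y mm [ -2.1 -42. ]
38 rack x,y mm [-1.5 44.3]
25 rack x,y mm [ -0.3 129.8]
24.3667 [-0.32185844  0.20889961  0.19942388]
the job is handed in; nothing more can be done
None
```

All four drums are in the rack in size order, 25, 38, 51, 64 mm from the red end block to the bare-wood end. They are released, and the job was handed in at about 24.4 s; the hand-in gives no verdict.

- **Placement:** I lowered each drum until the wrist felt the bay floor (4–7 N) before letting go. In the last scene picture, all four are within about 2 mm of their bay centres.
- **Upright and clear:** I judged the drums upright by eye in the scene and side views, not by measuring the angle. At hand-in the gripper was well above the rack with the wrist force near zero.
- **Bystanders:** I never went near the glue bottle, the tape or the spanner. They look unmoved in the final pictures, but I did not re-measure their positions.
- **Disagreements:** No check failed. The only mismatch was drum 25's starting position, where two cameras differed by about 6 mm along the row. A look from directly above settled it before I gripped the drum.

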